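# Roll the bottle up onto the bottle roller

### The job

Load the bottle that lies at the foot of the bottle roller's ramp: with the fingertips or the outside of the fingers, push it slowly and gently up the ramp and over the front roller until it settles between the two rollers at the back stop bar, then take the hand away. Roll it only: do not pinch, lift or carry it, and do not let it run back down the ramp on the way. Leave the other things on the bench where they are.

Things in the scene. Friction and masses are not known exactly. Their poses are not given: they have to be found in the camera images.
- bottle_roller: Low white bench machine with two parallel black rollers and a bare steel loading ramp before them, fixed to the bench, elsewhere in every run. Origin on the bench right below the line midway between the rollers; x = loading direction (level, from the ramp's foot to the rollers), y = along the rollers, z up. White bearing plates at y = +-108 to +-120 mm, 48 mm high.
- foot_plate (a point): Middle of the upper surface of the machine's flat foot plate, 3 mm above the bench, 103 mm long in x, 200 mm wide in y, before the ramp; it ends in a 3 mm thick upturned front lip, 12 mm above the bench, 52 mm nearer (-x). Axes as bottle_roller. Foot and ramp have thin side flanges 10 mm above the plate at y = +-97 to +-100 mm.
- ramp: The sloping steel ramp plate, moving with the machine. Origin on its upper surface at its lower edge, mid-width: 217 mm before the machine's origin, 3 mm above the bench. x = up the slope (186 mm long, rising 10.7 degrees; its upper edge is 34 mm before the machine's origin, 37 mm above the bench), y = along the rollers, z = square to the plate.
- front_roller_top (a point): Top of the front roller at mid-length, 39.5 mm above the bench, 22.5 mm before the machine's origin. Both rollers are 25 mm in diameter, 212 mm long, axes 45 mm apart and 27 mm above the bench; they turn with slight friction and nothing drives them. The drive housing at their +y end (y = +120 to +215 mm, x = -63 to +63) is 84 mm high, 98 over its knob.
- roller_nip (a point): Where the bottle's axis comes to lie when it is seated on both rollers: midway between them and mid-length, 63 mm above the bench. Once its axis has passed over the front roller the bottle drops about 6 mm into this seat by itself, and stays. Axes as bottle_roller.
- stop_bar (a point): Mid-length of the axis of the steel back stop bar, 10 mm in diameter, along the rollers, 37.5 mm beyond the seat and 63 mm above the bench; the seated bottle clears it by 2.5 mm. Its end brackets are 80 mm high.
- bottle: The closed white plastic bottle lying on the ramp's flat foot plate, roughly parallel to the rollers: round body 60 mm in diameter, 105 mm long, and a grey screw cap 39 mm in diameter; 132 mm long, about 0.34 kg, of smooth slippery plastic (friction about 0.35). It rolls freely. Origin on its axis at the middle of the round body; its x = along its axis towards the cap (cap end 80 mm, base end 52 mm from the origin); its y and z turn as it rolls.
- bottle_center (a point): The same point: on the bottle's axis at the middle of its round body, 30 mm above whatever it lies on.
- spare_center (a point): Middle (66 mm up) of an equal bottle that stands upright on the bench beside the ramp, 60 mm in diameter, 132 mm tall. Leave it.
- small_jar_center (a point): Middle (38 mm up) of a clear screw-lid jar standing beside the rollers, 66 mm across the lid, 75 mm tall. Leave it.
- big_jar_center (a point): Middle (58 mm up) of a larger clear screw-lid jar, 106 mm across the lid, 115 mm tall. Leave it.
- wash_center (a point): Point 80 mm up the axis of a white wash bottle, 72 mm across, 200 mm tall with its spout. Leave it.
- rack_center (a point): Middle (25 mm up) of a grey tube rack with small tubes, 60 x 100 mm, 54 mm tall. Leave it.
- pipette_center (a point): Mid-length (11 mm up) of a hand pipette lying flat beyond the rollers, about 235 mm long, 30 mm wide, 24 mm high. Leave it.
- tip_box_center (a point): Middle (44 mm up) of a clear box of pipette tips, 85 x 122 mm, 87 mm tall. Leave it.
There are look-alikes about, which are no part of the job. What is shaped like the bottle but pink or yellow is not meant.

How it is judged:
On the way:
1. the bottle is rolled up the ramp: its round body is seen resting on the upper half of the ramp plate (x of bottle_center in the frame of ramp between 0.09 and 0.175 m and z of bottle_center in the frame of ramp between 0.026 and 0.035 m), for 0.05 s.
At the end, for the whole second after the job is handed in: The bottle rests on both rollers, its axis within 5 mm of midway between them and within 4 mm of its seated height, its round body wholly on the rollers, its axis parallel to them within 0.08 rad, and it is at rest (x of bottle_center in the frame of roller_nip between -0.005 and 0.005 m and y of bottle_center in the frame of roller_nip between -0.056 and 0.056 m and z of bottle_center in the frame of roller_nip between -0.004 and 0.004 m and angle between the x axis of bottle and the y axis of bottle_roller, either way round below 0.08 rad and linear speed of bottle below 0.02 m/s and angular speed of bottle below 0.3 rad/s); the robot touches nothing.
It fails at once if the bottle is let go on the ramp and runs freely (faster than 0.25 m/s with nothing touching it), as when it rolls back (x of bottle_center in the frame of ramp between 0.02 and 0.17 m and y of bottle_center in the frame of ramp between -0.1 and 0.1 m and linear speed of bottle above 0.25 m/s and contact force between each of the fingers, the arm and bottle below 0.02 N).
It fails at once if the bottle is lifted or carried: its axis is more than 45 mm from the plane of the ramp, or 50 mm above the bench before the ramp, or higher than 80 mm above the bench ((x of bottle_center in the frame of ramp above 0 m and z of bottle_center in the frame of ramp above 0.045 m) or (x of bottle_center in the frame of ramp below 0 m and height (world z) of bottle_center above 0.05 m) or height (world z) of bottle_center above 0.08 m).
It fails at once if the bottle is squeezed or pressed hard (over 40 N) (contact force between the fingers and bottle above 40 N).
It fails at once if the bottle is pinched: the grasp point between the fingers lies inside the bottle and they press on it with over 5 N (x of the grasp point in the frame of bottle between -0.0525 and 0.08 m and y of the grasp point in the frame of bottle between -0.021 and 0.021 m and z of the grasp point in the frame of bottle between -0.021 and 0.021 m and contact force between the fingers and bottle above 5 N).
It fails at once if another thing on the bench is disturbed (moved more than 30 mm) (distance of any of spare_center, small_jar_center, big_jar_center, wash_center, rack_center, pipette_center, tip_box_center from where it was at the start of the episode above 0.03 m).
It also fails if it takes over 42 s, if anything falls off the work surface, if the arm or the gripper's body presses on something with over 40 N, if the wrist force passes 120 N, or if a joint passes its speed limit or range.

### The arm

A 6-joint arm with a two-finger parallel gripper is mounted at the origin on the work surface. World frame = base frame: x ahead of the robot, y to its left, z up, the work surface at z = 0. Lengths are in m, angles in rad, forces in N, time in s.
With the tool pointing down it reaches from about 0.4 to 0.825 m from the base axis. Payload 7 kg.
Tool frame: the origin (TCP) lies between the finger pads; the fingertips stand 11 mm ahead of it and the grasp point (between the pads) lies 8 mm behind it; z points along the fingers, y is the direction in which the jaws open and shut (so a half turn about z gives the same grasp; the last joint's range is limited). The gripper opens to 85 mm and grips with 20 to 120 N. Pads are 22 mm wide; open, the fingers measure 114 mm over their backs; the gripper's body (76 mm by 85 mm) begins 54 mm behind the grasp point. The pads swing forward as they close: fully open they stand 13 mm farther back than shut.
Start: joints at [-0.888, 0.359, 0.012, 0, -1.224, -0.288], TCP at [0.26, -0.623, 0.242] pointing down, gripper open.
Joint ranges: [-3.07, 3.07], [-1.43, 2.12], [-1.02, 1.25], [-3.03, 1.67], [-3.05, -0], [-3.03, 3.03]. Speed limits (rad/s): [2.39, 2.39, 3.01, 3.14, 3.14, 3.14].

### API

Orientations are given as a rotation vector (axis times angle).
In Python, from workcell import * gives the robot as it stands. The module is installed in compiled form; this text tells all that it offers. Calls block until the motion is done:
- reach(position, orientation): joint-space move of the TCP to a pose.
- servo_line(position, frame=None, max_speed=0.15, max_force=None): straight line of the TCP; frame=None keeps the orientation; max_speed is the mean speed in m/s. With max_force (N) it stops when the force on the tool has changed by that much, and returns True; else False.
- move_joints(angles): joint-space move.
- set_gripper(opening, newtons=None): finger opening in m; newtons is the grip in N (None keeps the last); returns when the fingers have stopped.
- pause(seconds).
- inverse_kinematics(position, orientation): joint angles nearest the present ones, or None.
- get_image(name): name is "scene" or "side" or "wrist"; returns (picture, depth): 420x560x3 uint8, red, green, blue; 420x560 float32, m along the optical axis (not along the pixel's ray), 0 where there is no reading.
- get_calibration(name): a dict with "mtx" (3x3 intrinsics, pixels), "cam_to_world" (4x4, takes a point from camera to world coordinates). Camera axes: x right, y up, looking along -z (the intrinsics and any distortion apply to the point x, -y, -z); pixel columns grow to the right and rows downward; lengths in m; the calibration is good to about 2 mm. A picture is of the moment at which its call begins: read the wrist's pose just before it. get_calibration takes no time and is no camera call; for the wrist camera it gives the pose at the moment of the call.
A pose or a line that the arm cannot do raises IKError and nothing moves.
- finish_job(): hands the job in, once; it reports no verdict.
Readings, each from a call of its own:
- current_clock(): time.
- current_joint_positions(): joint angles.
- current_joint_vel(): joint speeds.
- current_joint_efforts(): joint torques, N m.
- current_ee_pos(): TCP position.
- current_ee_rot(): TCP orientation.
- current_contact_force(): force on the tool from outside, world axes, zero at the start.
- current_torque(): the same for the moment, N m.
- current_gripper_width(): finger opening in m.
Only numpy, scipy, OpenCV 4.12 (cv2) and the standard library are available. Lean on these libraries where they do the work, as an engineer would, in place of code of your own. Each camera call takes 0.05 s, during which the arm holds its last target.

## Working session

There is one attempt and no reset: what is moved stays moved. The work goes in short steps, each a Python script; the robot and the scene stay as the last script left them, time stands still between calls to the robot, and variables do not carry over. Pictures are saved under pics/ and viewed, and the job is handed in when it is done.

```bash
mkdir -p pics; cat > h.py <<'E'
from workcell import *
import numpy as np, cv2
def snap(n,f):
    c=get_calibration(n); p,d=get_image(n)
    cv2.imwrite(f'pics/{f}.png',p[:,:,::-1]); np.savez(f'pics/{f}.npz',p=p,d=d,m=c['mtx'],T=c['cam_to_world'],k=[v for a,v in c.items() if a not in('mtx','cam_to_world')] or 0)
    return c
class V:
    def __init__(s,f):
        z=np.load(f'pics/{f}.npz',allow_pickle=True); s.p,s.d,s.m,s.T=z['p'],z['d'],z['m'],z['T']
    def ray(s,u,v):
        m=s.m; r=np.array([(u-m[0,2])/m[0,0],-(v-m[1,2])/m[1,1],-1.]); return s.T[:3,3],s.T[:3,:3]@r
    def plane(s,u,v,h):
        o,r=s.ray(u,v); return o+r*(h-o[2])/r[2]
    def pt(s,u,v):
        o,r=s.ray(u,v); return o+r*s.d[v,u]
    def cloud(s):
        H,W=s.d.shape; u,v=np.meshgrid(np.arange(W),np.arange(H)); m=s.m
        r=np.stack([(u-m[0,2])/m[0,0],-(v-m[1,2])/m[1,1],-np.ones_like(u,float)],-1)
        return s.T[:3,3]+(r*s.d[...,None])@s.T[:3,:3].T
E
python3 - <<'E'
from h import *
for n in('scene','side','wrist'):
    c=snap(n,n+'0'); print(n,c.keys(),c['mtx'].round(1).tolist(),c['cam_to_world'].round(3).tolist())
print(current_clock(),current_ee_pos(),current_ee_rot())
E
```

```text
scene dict_keys(['mtx', 'cam_to_world']) [[480.4, 0.0, 268.7], [0.0, 480.4, 214.0], [0.0, 0.0, 1.0]] [[0.166, -0.513, 0.842, 1.64], [0.986, 0.103, -0.132, -0.2], [-0.018, 0.852, 0.523, 0.796], [0.0, 0.0, 0.0, 1.0]]
side dict_keys(['mtx', 'cam_to_world']) [[389.5, 0.0, 269.9], [0.0, 389.5, 206.0], [0.0, 0.0, 1.0]] [[-0.983, 0.153, -0.106, 0.37], [-0.185, -0.758, 0.625, 0.672], [0.015, 0.634, 0.774, 0.915], [0.0, 0.0, 0.0, 1.0]]
wrist dict_keys(['mtx', 'cam_to_world']) [[337.2, 0.0, 275.7], [0.0, 337.2, 206.2], [0.0, 0.0, 1.0]] [[-0.384, -0.878, -0.284, 0.186], [0.923, -0.364, -0.122, -0.653], [0.004, -0.309, 0.951, 0.373], [0.0, 0.0, 0.0, 1.0]]
0.15 [ 0.25949228 -0.62277232  0.24159197] [ 6.15936478e-01 -3.08028459e+00 -1.82238176e-03]
```

View pics/scene0.png

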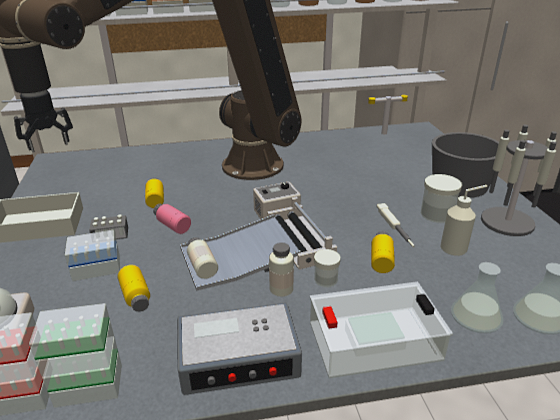

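View pics/side0.png

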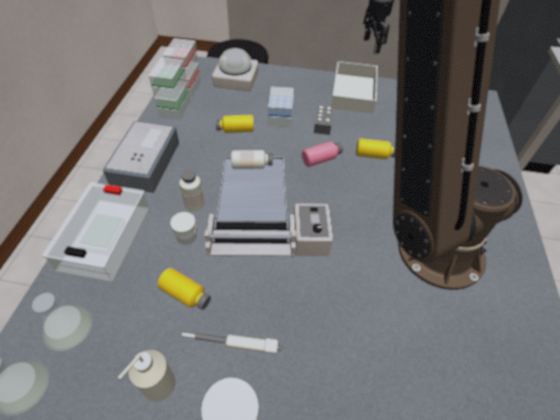

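View pics/wrist0.png

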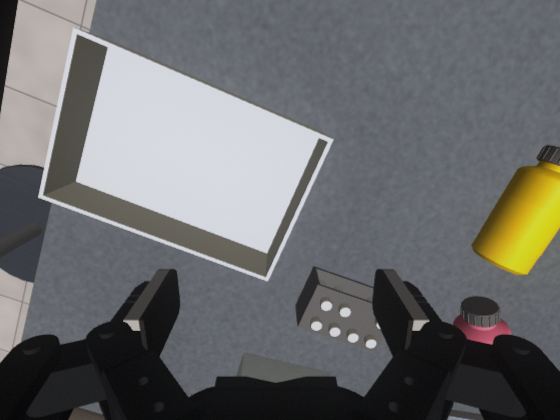

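Both views show the machine. The white bottle lies at its foot, at scene (203,257) and side (248,159). Things that could be confused with it:
- Upright white spare: scene (281,268), side (190,188).
- Pink bottle: scene (173,218).
- Yellow bottles: scene (154,193), (134,286) and (382,252).

I choose the lying white one and will check it in a close crop.

```bash
python3 - <<'E'
from h import *
a=V('scene0').p[170:300,150:360]; b=V('side0').p[130:270,160:350]
cv2.imwrite('pics/c1.png',cv2.resize(a,None,fx=3.8,fy=3.8,interpolation=cv2.INTER_CUBIC)[:,:,::-1])
cv2.imwrite('pics/c2.png',cv2.resize(b,None,fx=4,fy=4,interpolation=cv2.INTER_CUBIC)[:,:,::-1])
for f in('scene0','side0'):
    v=V(f); print(f,(v.d>0).mean())
v=V('scene0')
for u,w in((203,257),(281,268),(230,245),(350,150)): print(u,w,v.pt(u,w).round(3))
v=V('side0')
for u,w in((248,157),(265,157),(252,180),(252,210),(252,222),(252,244),(312,222)): print(u,w,v.pt(u,w).round(3))
E
```

```text
scene0 0.9961437074829932
side0 0.9960459183673469
203 257 [ 0.636 -0.214  0.064]
281 268 [ 0.75  -0.033  0.089]
230 245 [ 0.519 -0.137  0.009]
350 150 [-0.059  0.403  0.001]
248 157 [ 0.593 -0.202  0.06 ]
265 157 [ 0.542 -0.222  0.05 ]
252 180 [ 0.571 -0.157  0.005]
252 210 [ 0.54  -0.018  0.029]
252 222 [0.529 0.033 0.04 ]
252 244 [0.517 0.087 0.013]
312 222 [0.364 0.037 0.088]
```

View pics/c1.png

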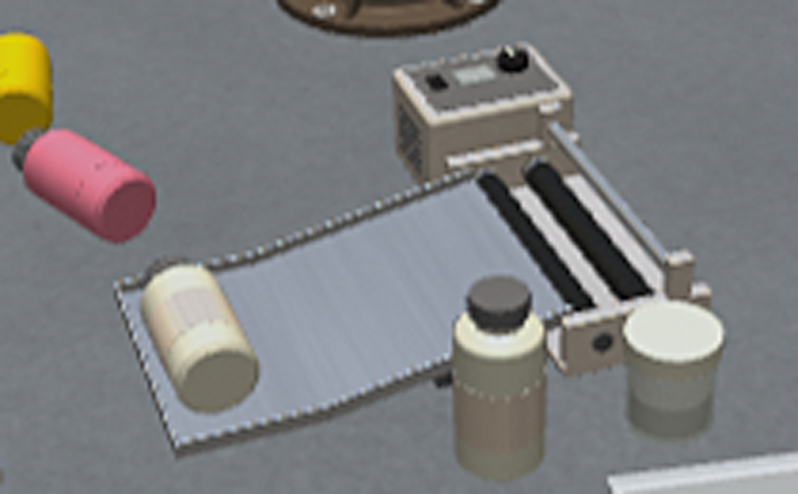

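View pics/c2.png

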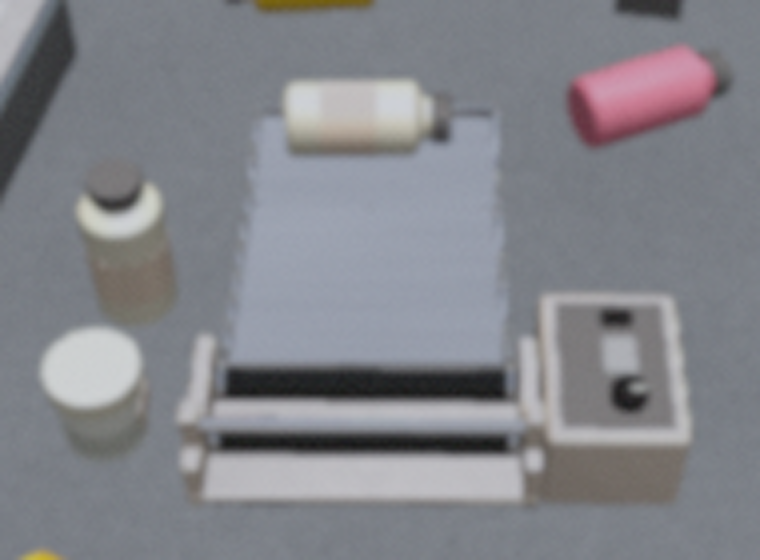

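The crops confirm it: white body, grey cap pointing towards the robot. It lies on the foot plate, between the lip and the ramp's lower edge. Next I measure the machine's pose.

```bash
cat > m.py <<'E'
from h import *
def box(P,zlo,zhi,c,r):
    return (P[...,2]>zlo)&(P[...,2]<zhi)&(np.hypot(P[...,0]-c[0],P[...,1]-c[1])<r)
if __name__=='__main__':
  for f in('scene0','side0'):
    v=V(f);P=v.cloud()
    # housing top
    m=box(P,.078,.092,(.364,.037),.12); q=P[m][:,:2]
    r=cv2.minAreaRect((q*1000).astype(np.float32)); print(f,'housing',len(q),np.round(r[0],1),np.round(r[1],1),round(r[2],1))
    # blue-grey ramp
    hsv=cv2.cvtColor(v.p,cv2.COLOR_RGB2HSV)
    R=(hsv[...,1]>22)&(hsv[...,1]<70)&(hsv[...,0]>105)&(hsv[...,0]<125)&(hsv[...,2]>130)&box(P,-.01,.05,(.55,-.07),.22)
    R=cv2.morphologyEx(R.astype(np.uint8),cv2.MORPH_OPEN,np.ones((3,3)))
    n,l,s,c=cv2.connectedComponentsWithStats(R); k=1+s[1:,4].argmax(); M=l==k
    q=P[M]; print('ramp px',M.sum(), s[k].tolist())
    rr=q[q[:,2]>.010]; A=np.c_[rr[:,:2],np.ones(len(rr))]
    for _ in range(5):
        x=np.linalg.lstsq(A,rr[:,2],rcond=None)[0]; e=np.abs(A@x-rr[:,2]); A,rr=A[e<.006],rr[e<.006]
    g=np.hypot(*x[:2]);print('grad deg',np.degrees(np.arctan(g)),'dir deg',np.degrees(np.arctan2(x[1],x[0])),'n',len(rr))
    cc=cv2.minAreaRect((q[:,:2]*1000).astype(np.float32)); print('ramp rect',np.round(cc[0],1),np.round(cc[1],1),round(cc[2],1))
    # white/black dump overlay
    o=v.p.copy(); o[M]=(0,255,0); o[m]=(255,0,0); cv2.imwrite(f'pics/ov_{f}.png',cv2.resize(o,None,fx=1.4,fy=1.4)[:,:,::-1])
E
python3 m.py
```

```text
scene0 housing 621 [369.8  25.6] [108.5 125. ] 11.5
ramp px 2977 [192, 218, 105, 69, 2977]
grad deg 10.488135753463265 dir deg 100.79323097899604 n 1843
ramp rect [ 561.6 -116.8] [201.2 286.3] 10.7
side0 housing 1279 [368.9  27.9] [106.5 127.6] 10.9
ramp px 3589 [216, 159, 72, 62, 3589]
grad deg 10.497655692946166 dir deg 100.15909288798574 n 2195
ramp rect [ 559.1 -114.3] [211.3 288. ] 11.2
```

Both views agree: the loading direction is at about 100.9°, and the slope reads 10.5° against the stated 10.7°. The ramp plus foot measures 287 x 201–211 mm (286 x 200 stated). Next are the bottle and a check of the rollers.

```bash
cat >> h.py <<'E'
YAW=np.radians(100.9); O=np.array([.5275,.0585,0])
R=np.array([[np.cos(YAW),-np.sin(YAW),0],[np.sin(YAW),np.cos(YAW),0],[0,0,1]])
w2m=lambda p:(np.asarray(p)-O)@R
m2w=lambda p:R@np.asarray(p,float)+O
def bottle(f,lo=(-.33,-.1),hi=(.06,.1),zoff=.012):
    v=V(f);P=w2m(v.cloud());x,y,z=P[...,0],P[...,1],P[...,2]
    surf=np.clip(np.where(x<-.217,.003,.003+(x+.217)*np.tan(np.radians(10.7))),0,.0395)
    h=cv2.cvtColor(v.p,cv2.COLOR_RGB2HSV)
    M=(x>lo[0])&(x<hi[0])&(y>lo[1])&(y<hi[1])&(z>surf+zoff)&(h[...,0]<30)&(h[...,2]>70)
    M=cv2.morphologyEx(M.astype(np.uint8),cv2.MORPH_OPEN,np.ones((3,3)))
    n,l,s,c=cv2.connectedComponentsWithStats(M);M=l==1+s[1:,4].argmax()
    return P[M]
E
python3 - <<'E'
from h import *
for f in('scene0','side0'):
    q=bottle(f); print(f,len(q),'min',np.percentile(q,1,axis=0).round(4),'max',np.percentile(q,99,axis=0).round(4))
    # circle fit (r=.03) in xz with skew
    from scipy.optimize import least_squares
    g=lambda p:np.hypot(q[:,0]-p[0]-p[2]*q[:,1],q[:,2]-p[1])-.03
    r=least_squares(g,[-.27,.033,0],loss='soft_l1',f_scale=.002); print(' axis x,z,skew',r.x.round(4),'rms',np.sqrt((r.fun**2).mean()).round(4))
    v=V(f);P=w2m(v.cloud())
    h=v.p.max(-1); D=(h<45)&(abs(P[...,0])<.05)&(abs(P[...,1])<.1)&(P[...,2]<.05)&(P[...,2]>.02); d=P[D]
    for lo,hi in((-.05,0),(0,.05)):
        e=d[(d[:,0]>lo)&(d[:,0]<hi)]; 
        if len(e)>9: print(' roller',len(e),np.median(e,axis=0).round(4),'skew',np.polyfit(e[:,1],e[:,0],1).round(3), 'y',np.percentile(e[:,1],[1,99]).round(3))
for f,u,w in(('scene0',134,280),('scene0',173,216),('scene0',92,250),('scene0',281,268),('side0',322,152),('side0',238,122)): print(f,u,w,w2m(V(f).pt(u,w)).round(3))
E
```

```text
scene0 633 min [-0.3157 -0.0736  0.0163] max [-0.2585  0.0269  0.0652]
 axis x,z,skew [-0.286   0.0327 -0.029 ] rms 0.0087
 roller 209 [-0.0263 -0.0075  0.039 ] skew [-0.003 -0.026] y [-0.093  0.092]
 roller 318 [ 0.0148 -0.0068  0.0376] skew [-0.004  0.016] y [-0.092  0.093]
side0 302 min [-0.2728 -0.0652  0.0234] max [-0.2518  0.0456  0.0585]
 axis x,z,skew [-0.2872  0.0342 -0.0461] rms 0.0033
 roller 339 [-0.0142  0.001   0.0366] skew [-0.002 -0.015] y [-0.091  0.093]
 roller 149 [ 0.0325 -0.0058  0.0339] skew [0.001 0.032] y [-0.092  0.094]
scene0 134 280 [-0.465 -0.078  0.059]
scene0 173 216 [-0.32   0.184  0.057]
scene0 92 250 [-0.55   0.051  0.085]
scene0 281 268 [-0.132 -0.201  0.089]
side0 322 152 [-0.299  0.223  0.055]
side0 238 122 [-0.448 -0.055  0.054]
```

View pics/ov_side0.png

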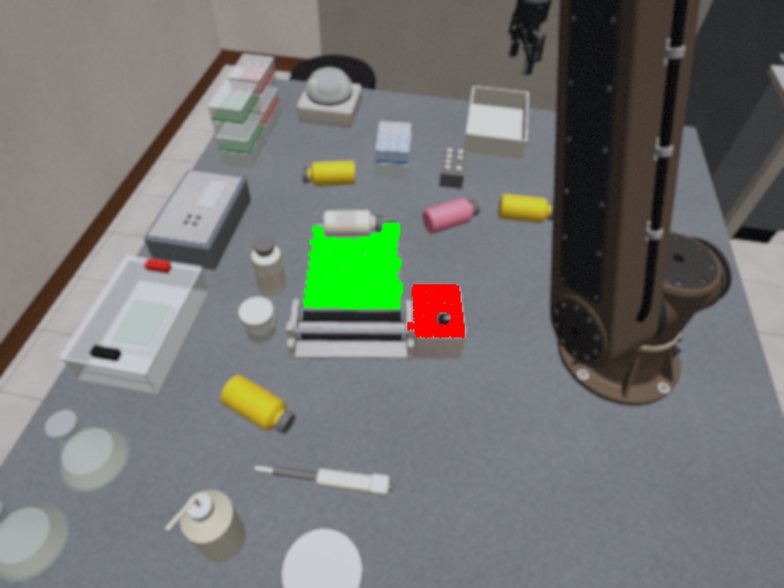

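The rollers fit the frame: ends at y=±0.092, averaged centre lines at x=−0.020 and +0.024, skew near 0. The bottle axis is at x≈−0.286 and z=0.033, matching the expected 3+30 mm. The body spans y≈−0.074 to +0.030. I'll push with the flanks of both half-open fingers, spread along y so the bottle stays parallel.

```bash
cat >> h.py <<'E'
from scipy.spatial.transform import Rotation as Ro
def rots():
    mx,my=R[:,0],R[:,1]; Z=np.array([0,0,1.])
    return [Ro.from_matrix(np.c_[s*mx,-s*my,-Z]).as_rotvec() for s in(1,-1)]
E
python3 - <<'E'
from h import *
yc=-.022
best=[]
for r in rots():
    js=[inverse_kinematics(m2w(p),r) for p in((-.352,yc,.15),(-.352,yc,.031),(-.228,yc,.031),(-.047,yc,.062),(-.047,yc,.2))]
    print([None if j is None else np.round(j,2).tolist() for j in js])
E
```

```text
[[-0.14, 0.43, -0.1, 0.0, -1.04, -2.81], [-0.14, 0.55, -0.21, 0.0, -0.81, -2.81], [0.05, 0.47, -0.36, 0.0, -0.74, -3.0], [0.38, 0.35, -0.47, 0.0, -0.75, 2.95], [0.38, 0.2, -0.31, 0.0, -1.06, 2.95]]
[[-0.14, 0.43, -0.1, 0.0, -1.04, 0.33], [-0.14, 0.55, -0.21, 0.0, -0.81, 0.33], [0.05, 0.47, -0.36, 0.0, -0.74, 0.14], [0.38, 0.35, -0.47, 0.0, -0.75, -0.19], [0.38, 0.2, -0.31, 0.0, -1.06, -0.19]]
```

```bash
python3 - <<'E'
from h import *
yc=-.022; r=rots()[1]
set_gripper(.05,20)
reach(m2w((-.352,yc,.2)),r)
servo_line(m2w((-.352,yc,.060)),max_speed=.12)
print(servo_line(m2w((-.352,yc,.031)),max_speed=.05,max_force=4))
print(w2m(current_ee_pos()).round(4),current_contact_force(),current_gripper_width(),current_clock())
snap('side','side1');snap('scene','scene1')
a=V('scene1').p[130:310,130:370]; b=V('side1').p[90:270,160:400]
cv2.imwrite('pics/d1.png',np.hstack([cv2.resize(x,(400,300),interpolation=cv2.INTER_CUBIC)[:,:,::-1] for x in(a,b)]))
E
```

```text
False
[-0.3521 -0.0221  0.031 ] [0.17498284 0.60705945 0.25891099] 0.05026179938239444 4.4417
```

View pics/d1.png

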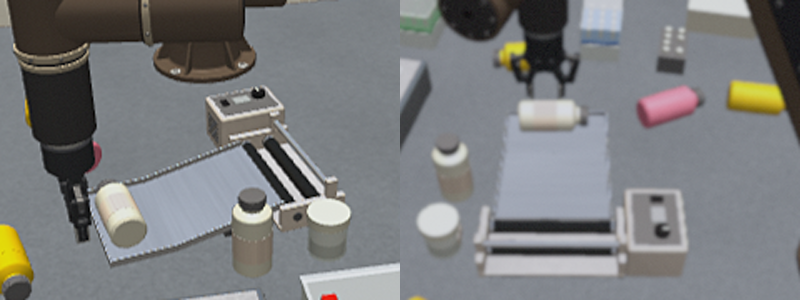

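The fingers are behind the bottle, both within the body's length, with the bottle undisturbed (left panel (120,215), right panel (545,115)). I push it to the kink first, then look.

```bash
python3 - <<'E'
from h import *
yc=-.022
print(servo_line(m2w((-.228,yc,.031)),max_speed=.035,max_force=12), current_contact_force())
print(w2m(current_ee_pos()).round(4),current_clock())
print(servo_line(m2w((-.150,yc,.0458)),max_speed=.035,max_force=12), current_contact_force())
print(w2m(current_ee_pos()).round(4),current_clock())
snap('side','side2');snap('scene','scene2')
for f in('side2','scene2'):
    q=bottle(f,lo=(-.2,-.1)); print(f,len(q),np.percentile(q,[1,99],axis=0).round(3).tolist())
a=V('scene2').p[130:310,130:370]; b=V('side2').p[90:270,160:400]
cv2.imwrite('pics/d2.png',np.hstack([cv2.resize(x,(400,300),interpolation=cv2.INTER_CUBIC)[:,:,::-1] for x in(a,b)]))
E
```

```text
False [ 0.45132479 -1.45413367 -0.17713378]
[-0.2281 -0.022   0.031 ] 8.2333
False [ 0.39773305 -0.59948206  0.3175476 ]
[-0.1501 -0.022   0.0457] 10.65
side2 2145 [[-0.105, -0.064, 0.431], [0.059, 0.097, 0.618]]
scene2 2507 [[-0.02, -0.066, 0.429], [0.059, 0.097, 0.616]]
```

View pics/d2.png

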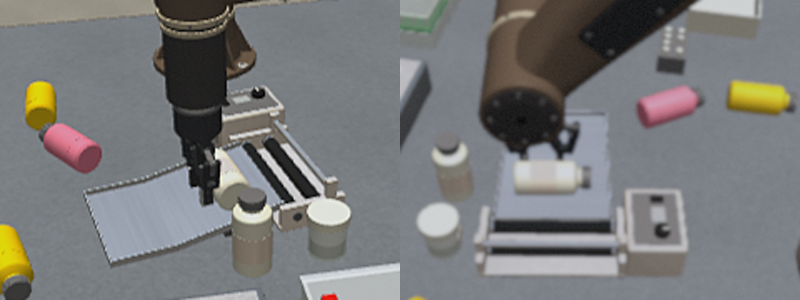

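The bottle rests against both fingers mid-ramp, parallel to the rollers (right panel (550,177)). My mask picked up the arm there, so I now limit the height. I'll push a bit further and measure.

```bash
sed -i 's/(z>surf+zoff)&/(z>surf+zoff)\&(z<.11)\&/' h.py; cat > meas.py <<'E'
from h import *
from scipy.optimize import least_squares
def fit(f,lo,x0,z0):
    q=bottle(f,lo=lo,hi=(.032,.1)); 
    q=q[(abs(q[:,0]-x0)<.045)&(abs(q[:,2]-z0)<.04)]
    g=lambda p:np.hypot(q[:,0]-p[0]-p[2]*q[:,1],q[:,2]-p[1])-.03
    r=least_squares(g,[x0,z0,0],loss='soft_l1',f_scale=.002); print(f,len(q),'axis x,z,skew',r.x.round(4),'y',np.percentile(q[:,1],[1,99]).round(3))
E
python3 - <<'E'
from meas import *
fit('side2',(-.16,-.1),-.11,.054);fit('scene2',(-.16,-.1),-.11,.054)
yc=-.022
print(servo_line(m2w((-.071,yc,.0607)),max_speed=.035,max_force=12), current_contact_force())
print(w2m(current_ee_pos()).round(4),current_clock())
snap('side','side3');snap('scene','scene3')
fit('side3',(-.08,-.1),-.03,.068);fit('scene3',(-.08,-.1),-.03,.068)
a=V('scene3').p[130:310,130:370]; b=V('side3').p[90:270,160:400]
cv2.imwrite('pics/d3.png',np.hstack([cv2.resize(x,(400,300),interpolation=cv2.INTER_CUBIC)[:,:,::-1] for x in(a,b)]))
E
```

```text
side2 336 axis x,z,skew [-0.1103  0.0555 -0.0381] y [-0.062  0.047]
scene2 225 axis x,z,skew [-0.1589  0.049  -0.9265] y [-0.071 -0.049]
False [-0.71836337 -0.43878111  0.58407881]
[-0.071  -0.022   0.0606] 13.2
side3 426 axis x,z,skew [-0.0314  0.0703 -0.0429] y [-0.062  0.054]
scene3 280 axis x,z,skew [-0.0384  0.0561 -0.1154] y [-0.069 -0.052]
```

View pics/d3.png

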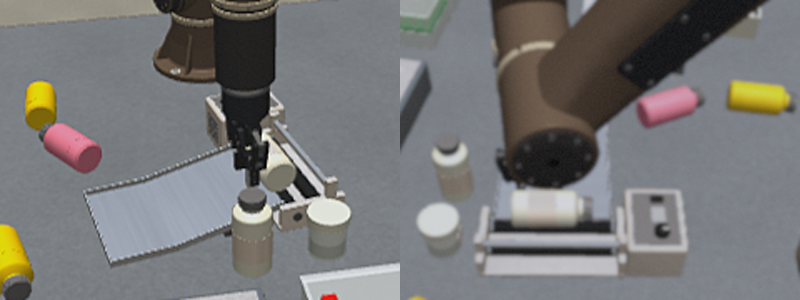

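The side view puts the bottle at x≈−0.031, 0.040 ahead of the TCP, at the crest and leaning on both fingers. The scene-view fit is unusable because the hand hides the bottle. Now over the front roller, slowly.

```bash
python3 - <<'E'
from meas import *
yc=-.022
print(servo_line(m2w((-.047,yc,.0625)),max_speed=.02,max_force=12), current_contact_force())
print(w2m(current_ee_pos()).round(4),current_clock())
pause(.3)
snap('side','side4');snap('scene','scene4')
fit('side4',(-.06,-.1),-.0,.063);fit('scene4',(-.06,-.1),-.0,.063)
a=V('scene4').p[130:310,130:370]; b=V('side4').p[90:270,160:400]
cv2.imwrite('pics/d4.png',np.hstack([cv2.resize(x,(400,300),interpolation=cv2.INTER_CUBIC)[:,:,::-1] for x in(a,b)]))
E
```

```text
False [-0.58188542 -0.14368423 -0.68872194]
[-0.0471 -0.022   0.0625] 14.65
side4 342 axis x,z,skew [-0.0021  0.0651 -0.0278] y [-0.063  0.054]
scene4 269 axis x,z,skew [-0.0209  0.0508 -0.3101] y [-0.068 -0.041]
```

View pics/d4.png

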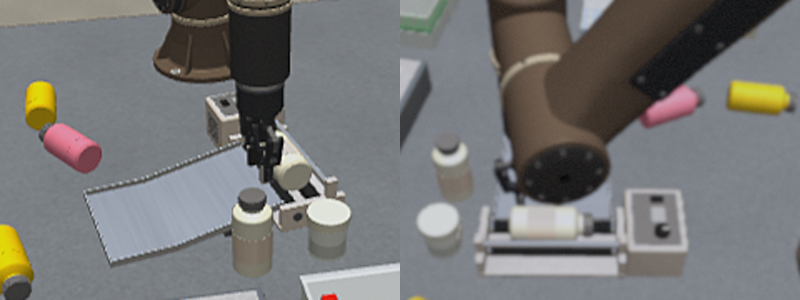

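The bottle has dropped into the seat: x≈−0.002, and z 0.065 against the 0.063 stated. I retract straight back, then up, and check with a clear view.

```bash
python3 - <<'E'
from meas import *
yc=-.022
servo_line(m2w((-.100,yc,.066)),max_speed=.05)
servo_line(m2w((-.16,yc,.24)),max_speed=.12)
reach(m2w((-.36,.0,.28)),rots()[1])
pause(.3)
print(w2m(current_ee_pos()).round(4),current_clock(),current_contact_force())
snap('side','side5');snap('scene','scene5')
fit('side5',(-.06,-.1),-.0,.063);fit('scene5',(-.06,-.1),-.0,.063)
a=V('scene5').p[130:310,130:370]; b=V('side5').p[90:270,160:400]
cv2.imwrite('pics/d5.png',np.hstack([cv2.resize(x,(400,300),interpolation=cv2.INTER_CUBIC)[:,:,::-1] for x in(a,b)]))
E
```

```text
[-0.3591 -0.0004  0.2801] 19.075 [ 0.8537278  -0.08776506 -0.05166506]
side5 342 axis x,z,skew [-0.0022  0.0654 -0.0312] y [-0.063  0.051]
scene5 541 axis x,z,skew [-0.001   0.0623 -0.0002] y [-0.069  0.033]
```

View pics/d5.png

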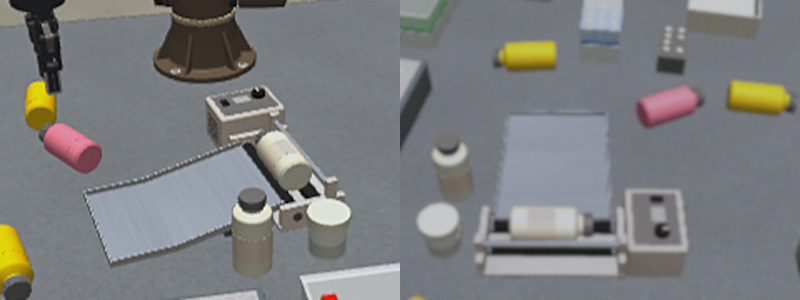

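The bottle sits between both rollers (left panel (283,160), right panel (548,222)). It did not move when the hand left, and the hand is clear.

```bash
python3 -c "
from workcell import *
finish_job()"
```

```text
the job is handed in; nothing more can be done
```

The bottle is seated between the two rollers and the job is handed in; it reports no verdict. I rolled the bottle up the ramp and over the front roller with the flanks of the half-open fingers, then took the hand away. The clock read about 19 s of the 42 s allowed.

**Last checks, hand clear:**

| Check | Scene view | Side view | Wanted |
|---|---|---|---|
| Axis x from midway between the rollers | −1.0 mm | −2.2 mm | within 5 mm |
| Axis height | 62.3 mm | 65.4 mm | 63 ± 4 mm |
| Angle to the rollers | 0.000 rad | −0.031 rad | below 0.08 rad |

- **Position along the rollers:** the body's middle is about 18–20 mm from mid-length, and the limit is 56 mm.
- **At rest:** the bottle's position was the same before and after the hand left.
- **Forces:** tool force readings taken between moves stayed below 2 N.
- **Other things on the bench:** they look unmoved in the final pictures, but I did not measure them.

**Disagreements:** the two views differ by 3 mm in height and 0.03 rad in angle. I put the side view's angle down to the thinner cap falling inside the fit. While the hand was hiding the bottle, the scene-view fits were unusable, so I relied on the side view then.

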